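# Stand the cover plate up and raise the inspection lamp

### The arm

A 7-joint arm with a two-finger parallel gripper is mounted at the origin on a cart in front of the work surface, level with it; the furniture and walls round the work are solid. World frame = base frame: x ahead of the robot, y to its left, z up, the work surface at z = 0. Lengths are in m, angles in rad, forces in N, time in s.
With the tool pointing down it reaches from about 0.425 to 0.925 m from the base axis. Payload 6.8 kg.
Tool frame: the origin (TCP) lies at the very end of the fingers, on their centre line; the grasp point (between the pads) lies r.grasp_offset behind it (r.grasp_offset is the distance from the TCP to the grasp point, in m); z points along the fingers, y is the direction in which the jaws open and shut (so a half turn about z gives the same grasp; the last joint's range is limited). The gripper opens to 85 mm and grips with 20 to 120 N. Pads are 22 mm wide; open, the fingers measure 114 mm over their backs; the gripper's body (76 mm by 85 mm) begins 54 mm behind the grasp point. The pads swing forward as they close: fully open they stand 13 mm farther back than shut.
Start: joints at [1.169, 0.477, 0.022, 1.555, -0.011, 1.109, -0.083], TCP at [0.195, -0.646, 0.231] pointing down, gripper open.
Joint ranges: [-2.96, 2.96], [-0.34, 2.1], [-1.41, 1.46], [0.24, 2.44], [-1.37, 4.51], [0.17, 1.92], [-2.96, 2.96]. Speed limits (rad/s): [2.39, 2.39, 3.14, 3.14, 3.14, 3.14, 3.14].

### API

Orientations are given as a rotation vector (axis times angle).
In Python, from bench import r gives the robot as it stands.
- The arm moves only by the shell command python3 -m jog 'ROWS' [FORCE]. ROWS is JSON, one flat list of numbers, 7 for each row, row after row: the turn, a rotation vector about the tool's x, y, z normalised to -1 to 1, where 1 is 180 degrees, then the shift along the tool's x, y, z normalised to -1 to 1, where 1 is 200 mm, then the opening, from 0 (shut) to 1 (fully open). In form: [wx, wy, wz, x, y, z, hand, wx, wy, wz, x, y, z, hand, ...]. A call has 1 to 12 rows; each row is the pose to reach, as a shift and turn from the pose measured when the call began, along the tool's axes at that moment, turning the shorter way round; what a row does not reach only later rows make up. A row lasts 1/10 s, in which the tool goes at most 50 mm and 8.59 degrees, less where a joint would pass 70% of its speed; a pose out of reach is approached as far as the arm can. A call with a number of a shift or a turn outside -1 to 1 is refused whole. A call with a gripper value outside its range is refused whole. The fingers move at their own pace and stop on an object; FORCE is the grip in N (left out, the last holds). Time passes only in rows, so rows that repeat a pose let the fingers close. It gives the time, the measured TCP pose, the force and the opening at its end, in the units of the state.
- r.get_obs(): the state, without advancing time (a new reading comes with each control period).
- r.grab_frame(name): name is "side" or "top"; returns the picture (400x640x3 uint8, red, green, blue); there is no depth.
- r.calibration(name): a dict with "K" (3x3 intrinsics, pixels), "origin" and "rotation" of the camera in the world. Camera axes: x right, y up, looking along -z (the intrinsics and any distortion apply to the point x, -y, -z); pixel columns grow to the right and rows downward; lengths in m; the calibration is good to about 2 mm. A picture is of the moment at which its call begins. calibration takes no time and is no camera call.
- r.hand_in(): hands the job in, once; it reports no verdict.
The state is a dict: "clock": time; "joints": joint angles; "qvel": joint speeds; "tau": joint torques, N m; "tcp_pos": TCP position; "orientation": TCP orientation; "contact_force": force on the tool from outside, world axes, zero at the start; "moment": the same for the moment, N m; "grip_width": finger opening in m.
Only numpy, scipy, OpenCV 4.12 (cv2) and the standard library are available. Lean on these libraries where they do the work, as an engineer would, in place of code of your own. Each camera call takes 0.05 s, during which the arm holds its last target.

### The job

Stand the flat cover plate up on one of its short ends near the middle of the inspection lamp's square pad and let go of it. Then grip the lamp's head so that its release button is squeezed in, and pull the telescoping mast straight up past its first stop to its second stop. Finish while still holding the lamp up there (it sinks back if let go), and leave the bottle, the tin and the small gear where they are.

Things in the scene. Friction and masses are not known exactly. Their poses are not given: they have to be found in the camera images.
- cover_plate: Loose aluminium plate, 50 x 84 x 25 mm along its x, y, z, about 0.25 kg, with a 24 mm bore in the middle and a 9 mm hole near each end (grip its outer faces); origin at its centre. It starts lying flat on the bench (z up), left of the lamp, its long y axis roughly along world y. Stood on a short end, its y axis is vertical (either end down) and its origin 42 mm above its support.
- lamp_stand: The inspection lamp's base, fixed to the bench; origin on the mast's axis at bench height, z up. Round foot, radius 48 mm; upright sleeve, radius 24 mm, 100 mm high, with a clamp screw sticking out 52 mm on the -y side at 87 mm height; a 50 mm wide, 6 mm high bar runs along +y to the pad. At the start the lamp's head reaches 156 mm high.
- lamp_pad (a point): Centre of the top of the lamp's square dark steel pad, 130 x 130 mm, 8 mm thick; 250 mm from the mast along the stand's +y (to its left), axes as the stand's. Beyond pad and plate, from about x = 0.70 m, stands a tall tote, and a wire cage to the left of the bench from about y = 0.5 m: keep a leaning wrist clear of both.
- lamp_grip (a point): Point inside the head on the mast's axis, level with the button's centre: 30 mm above the block's underside, 24 mm below its top, 132 mm above the bench at the start. Axes as the stand's; rises with the head.
- lamp_button_face (a point): Centre of the outer face of the round black release button, 20 mm across, on the head's -x face; at rest it stands 12 mm out of the face, that is 27 mm from the head's axis. Squeezing button and opposite face together between the fingers (total 42 mm at rest, 32 mm when fully in) unlocks the mast.
- lamp_button (a joint): Release button, slides along the stand's +x: 0 = out (locked), 0.010 m = fully in. Sprung: about 1.5 N to start, 6 N fully in; the latch frees the head beyond about 0.005 m and need only be held in until the head has risen 15 mm.
- lamp_upper (a joint): Upper, thinner tube of the mast, carrying the head, sliding vertically out of the lower tube: 0 = in, 0.060 m = fully out. It comes first: reaching its end is the first stop. Sprung inward; pulling it takes 4 to 6 N.
- lamp_lower (a joint): Lower, thicker tube of the mast, sliding vertically out of the sleeve: 0 = in, 0.060 m = fully out. It follows once the upper tube is fully out; its end is the second stop, where the head has risen 120 mm in all and stops hard. Sprung inward; the pull is 8 to 13 N; let go, the mast sinks back.
- oil_bottle: Small oiler bottle with a red nozzle, 40 mm wide, 105 mm high, standing beyond the lamp; origin under its base. To be left alone.
- grease_tin: Flat round tin, 67 mm wide, 32 mm high, beyond the lamp's bar; origin under its base. To be left alone.
- gear: Small steel spur gear, 56 mm wide, 20 mm high, lying on the robot's side of the lamp's bar; origin under its base. To be left alone.
- lamp_head: The lamp's head: a grey block 30 (x) x 32 (y) x 52 (z) mm with a button on its -x face (towards the robot), the +x face plain. Origin on the mast's axis at the block's underside, 102 mm above the bench at the start; axes as the stand's. A rod 6 mm above the origin carries a small lamp barrel along +y, 30 to 75 mm from the axis, its top lower than the button. Rises with the mast.
There are look-alikes about, which are no part of the job. Of the things like the cover_plate, leave any that is orange; of the rest the larger one is meant.

How it is judged:
By the outcome, as a careful person would: the job done as asked, in the order asked, and still so for the second after the job is handed in, while the arm keeps its last pose, push and grip.
It also fails if it takes over 54 s, if anything falls off the work surface, if the arm or the gripper's body presses on something with over 40 N, if the wrist force passes 120 N, or if a joint passes its speed limit or range.

## Working session

There is one attempt and no reset: what is moved stays moved. The work goes in short steps, Python scripts to look and compute and a shell command to move; the robot and the scene stay as the last step left them, time stands still between calls to the robot, and variables do not carry over. Pictures are saved under pics/ and viewed, and the job is handed in when it is done.

```bash
ls; mkdir -p pics
python3 - <<'E'
from bench import r
import cv2
print(r.get_obs(), r.grasp_offset)
for n in("side","top"):
    im=r.grab_frame(n); cv2.imwrite(f"pics/{n}0.png",im[:,:,::-1]); c=r.calibration(n); print(n,c)
E
```

```text
pics
{'clock': 0.0, 'joints': array([ 1.16888646,  0.47782096,  0.02235101,  1.55648616, -0.01149521,
        1.1092956 , -0.08306938]), 'qvel': array([ 6.57111470e-05, -1.32800633e-04, -1.35305037e-04,  5.12386301e-05,
        6.11781070e-04,  1.64396148e-03,  1.51778841e-03]), 'tau': array([ 9.05449742e-04, -5.96457767e+01,  1.60835747e+00, -2.81205028e+01,
        1.24339038e-02,  9.33367264e-03,  4.18253933e-06]), 'tcp_pos': array([ 0.19527957, -0.6454972 ,  0.2302973 ]), 'orientation': array([-3.10593029e+00, -4.59657159e-01,  6.64855357e-04]), 'contact_force': array([-0.06377501, -0.76794414,  0.91084926]), 'moment': array([ 0.01956619, -0.04498733, -0.00816346]), 'grip_width': 0.08527129717181756} 0.0187
side {'K': array([[406.59297658,   0.        , 313.58818635],
       [  0.        , 406.59297658, 200.83953244],
       [  0.        ,   0.        ,   1.        ]]), 'origin': array([ 0.51574108, -0.75238008,  0.76653253]), 'rotation': array([ 0.82466433, -0.01091613, -0.00625008])}
top {'K': array([[498.18087337,   0.        , 324.62987673],
       [  0.        , 498.18087337, 197.54982313],
       [  0.        ,   0.        ,   1.        ]]), 'origin': array([ 0.31744719, -0.03010563,  1.35953879]), 'rotation': array([ 0.12299414, -0.11569241, -1.58040502])}
```

View pics/side0.png

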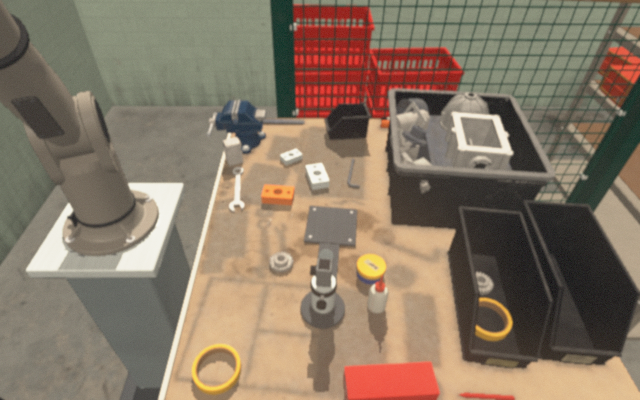

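View pics/top0.png

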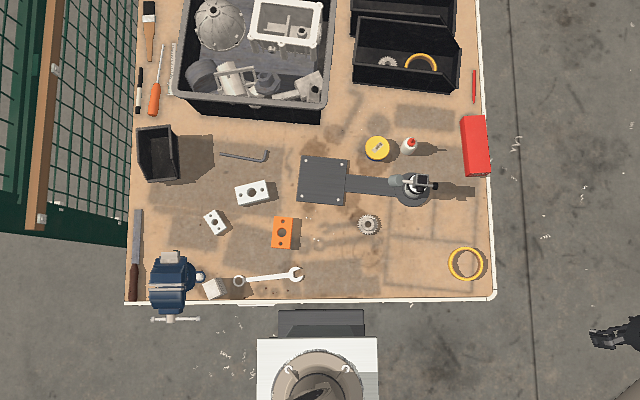

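The top view shows the white larger plate at about (251,193), the small white look-alike at (214,222), and the orange one at (284,232). The pad is at (322,180), the lamp head near (412,182), and the gear at (368,225). In the side view the plate is at (317,177) and the lamp at (323,290).

```bash
cat > h.py <<'E'
import numpy as np,cv2
from scipy.spatial.transform import Rotation as R
from bench import r
def ray(n,p):
    c=r.calibration(n);K=c["K"];d=np.linalg.inv(K)@[p[0],p[1],1.];d=np.array([d[0],-d[1],-1.])
    return c["origin"],R.from_rotvec(c["rotation"]).apply(d)
def onz(n,p,z):
    o,d=ray(n,p);return o+d*(z-o[2])/d[2]
def tri(ps,pt):
    o1,d1=ray("side",ps);o2,d2=ray("top",pt)
    A=np.stack([d1,-d2],1);s=np.linalg.lstsq(A,o2-o1,rcond=None)[0]
    a=o1+s[0]*d1;b=o2+s[1]*d2;return (a+b)/2,np.linalg.norm(a-b)
def proj(n,P):
    c=r.calibration(n);v=R.from_rotvec(c["rotation"]).inv().apply(np.array(P)-c["origin"])
    q=c["K"]@[v[0],-v[1],-v[2]];return q[:2]/q[2]
def tool():
    o=r.get_obs();return o["tcp_pos"],R.from_rotvec(o["orientation"]),o
def row(tp,tR,opening):
    p,Rt,o=tool()
    w=(Rt.inv()*tR).as_rotvec()/np.pi; s=Rt.inv().apply(np.array(tp)-p)/.2
    return np.round(np.r_[w,s,opening],4)
E
python3 - <<'E'
from h import *
t=cv2.imread("pics/top0.png");s=cv2.imread("pics/side0.png")
cv2.imwrite("pics/tz.png",cv2.resize(t[130:260,190:450],None,fx=3,fy=3,interpolation=2))
cv2.imwrite("pics/sz.png",cv2.resize(s[140:340,240:420],None,fx=3,fy=3,interpolation=2))
def blobs(m,im,roi,tag):
    cs,_=cv2.findContours(m,cv2.RETR_EXTERNAL,cv2.CHAIN_APPROX_NONE)
    for c in cs:
        if cv2.contourArea(c)>150:
            q=cv2.minAreaRect(c);print(tag,np.round(q[0],1),np.round(q[1],1),q[2],cv2.contourArea(c)); yield c,q
h=cv2.cvtColor(t,cv2.COLOR_BGR2HSV)
m=((h[...,1]<40)&(h[...,2]>170)).astype(np.uint8)*255;m[:,:195]=0;m[:160]=0;m[215:]=0;m[:,290:]=0
for c,q in blobs(m,t,0,"plate"):
    b=cv2.boxPoints(q);print(b);P=np.array([onz("top",p,.025) for p in b]);print(P.round(4),P.mean(0), np.linalg.norm(np.diff(P,axis=0),axis=1))
m=(h[...,2]<100).astype(np.uint8)*255;m[:,:270]=0;m[:150]=0;m[210:]=0;m[:,347:]=0
for c,q in blobs(m,t,0,"pad"):
    b=cv2.boxPoints(q);P=np.array([onz("top",p,.008) for p in b]);print(P.round(4),P.mean(0), np.linalg.norm(np.diff(P,axis=0),axis=1))
E
```

```text
plate [251. 192.] [17.9 31.5] 75.96376037597656 523.5
[[233.52945 187.11765]
 [264.11768 179.47058]
 [268.4706  196.88235]
 [237.88239 204.52942]]
[[0.5535 0.2224 0.025 ]
 [0.5736 0.1392 0.025 ]
 [0.5254 0.1271 0.025 ]
 [0.5055 0.2099 0.025 ]] [0.53951487 0.17463011 0.025     ] [0.08555453 0.04970302 0.08509475]
pad [318.7 198. ] [44.1 10.1] 6.009006023406982 329.0
[[ 0.5164  0.0527  0.008 ]
 [ 0.5443  0.0497  0.008 ]
 [ 0.5298 -0.0706  0.008 ]
 [ 0.502  -0.0673  0.008 ]] [ 0.52311327 -0.00887912  0.008     ] [0.02805881 0.12119301 0.02800332]
pad [322.9 180.1] [48.3 46.2] 6.340191841125488 788.0
[[ 0.5173  0.0524  0.008 ]
 [ 0.6461  0.0377  0.008 ]
 [ 0.6291 -0.0954  0.008 ]
 [ 0.5008 -0.0789  0.008 ]] [ 0.5733344  -0.02102974  0.008     ] [0.12965299 0.13416355 0.12935919]
```

View pics/tz.png

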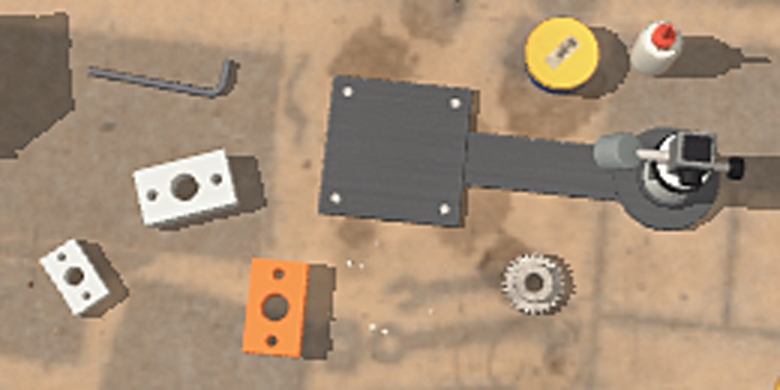

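View pics/sz.png

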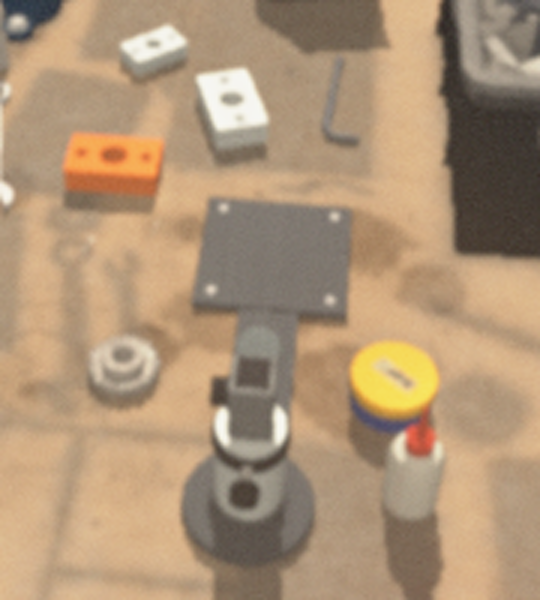

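Run:
```python
from h import *
z=lambda x,y,ox,oy:((x+.5)/3-.5+ox,(y+.5)/3-.5+oy)
T=lambda x,y:z(x,y,190,130)
S=lambda x,y:z(x,y,240,140)
pt=[T(347,91),T(455,103),T(335,198),T(445,209)];ps=[S(210,290),S(223,208),S(330,300),S(335,216)]
A=np.array([onz("top",p,.008) for p in pt]);B=np.array([onz("side",p,.008) for p in ps])
print(A,A.mean(0));print(B,B.mean(0))
v=A[0]-A[1]+A[2]-A[3];print("yaw top",np.degrees(np.arctan2(-v[0],v[1])))
v=A[0]-A[2]+A[1]-A[3];print("yaw top x",np.degrees(np.arctan2(v[1],v[0])))
v=B[1]-B[0]+B[3]-B[2];print("yaw side",np.degrees(np.arctan2(-v[0],v[1])))
print("head",tri(S(253,372),T(694,149)),onz("top",T(694,149),.156),onz("side",S(253,372),.156))
# holes of plate
print("plate top",onz("top",T(185,187),.025),onz("side",S(232,99),.025))
a,b=onz("top",T(152,196),.025),onz("top",T(219,179),.025);print(a,b,np.degrees(np.arctan2(-(a-b)[0],(a-b)[1])))
print("bottle nozzle",tri(S(421,438),T(664,36)),"gear",onz("top",T(534,283),.02),"tin",onz("top",T(562,54),.032))
```

```text
[[ 0.63031344  0.02714524  0.008     ]
 [ 0.61758648 -0.07260409  0.008     ]
 [ 0.53020205  0.03880079  0.008     ]
 [ 0.51867711 -0.06172452  0.008     ]] [ 0.57419477 -0.01709565  0.008     ]
[[ 0.51818689 -0.06309122  0.008     ]
 [ 0.53011436  0.03585085  0.008     ]
 [ 0.61788436 -0.07459745  0.008     ]
 [ 0.62984787  0.02534446  0.008     ]] [ 0.57400837 -0.01912334  0.008     ]
yaw top -6.904512641460598
yaw top x -6.460084641333605
yaw side -6.849845691792306
head (array([ 0.54468892, -0.26369878,  0.15123587]), np.float64(0.00046364727895981974)) [ 0.54356037 -0.26280287  0.156     ] [ 0.54469142 -0.26742191  0.156     ]
plate top [0.5394277 0.1737488 0.025    ] [0.54011503 0.17035185 0.025     ]
[0.5315743  0.20355289 0.025     ] [0.54636209 0.14298444 0.025     ] 13.720350533133626
bottle nozzle (array([ 0.66227932, -0.25705531,  0.07021292]), np.float64(0.0006145237928582117)) gear [ 0.44857226 -0.14032095  0.02      ] tin [ 0.65658594 -0.17020991  0.032     ]
```

```bash
cat >> h.py <<'E'
def fr(yaw,lean):  # tool y along yaw dir, z down, then lean about tool y (deg); + = wrist toward -u
    c,s=np.cos(np.radians(yaw)),np.sin(np.radians(yaw))
    return R.from_matrix(np.array([[-s,c,0],[c,s,0],[0,0,-1]]).T)*R.from_euler('y',lean,degrees=True)
E
python3 - <<'E'
from h import *
print(row([.37,-.5,.32],fr(-50,0),.8)); print(row([.46,-.3,.34],fr(-30,0),.8))
print(R.from_rotvec(r.get_obs()["orientation"]).as_matrix().round(3))
E
```

```text
[-5.0000e-04 -1.0000e-04 -1.2870e-01  1.0467e+00 -4.4440e-01 -4.4720e-01
  8.0000e-01]
[-5.0000e-04 -2.0000e-04 -2.3980e-01  1.7670e+00 -1.2714e+00 -5.4590e-01
  8.0000e-01]
[[ 0.957  0.29  -0.001]
 [ 0.29  -0.957  0.002]
 [-0.    -0.002 -1.   ]]
```

```bash
python3 -m jog '[0,0,-0.13,1,-0.44,-0.45,0.8, 0,0,-0.13,1,-0.44,-0.45,0.8, 0,0,-0.13,1,-0.44,-0.45,0.8, 0,0,-0.13,1,-0.44,-0.45,0.8, 0,0,-0.13,1,-0.44,-0.45,0.8]'
python3 - <<'E'
from h import *
print(r.get_obs()["joints"].round(3))
print(row([.47,-.34,.34],fr(-36,0),.8)); print(row([.5,-.15,.34],fr(-10,0),.8))
E
```

```text
clock: 0.6
tcp_pos: [0.3642, -0.5009, 0.3217]
orientation: [-2.947, -1.085, -0.002]
contact_force: [0.9, -0.2, 0.7]
grip_width: 0.0684
[ 0.946  0.324 -0.135  1.575  0.043  1.247 -0.062]
[-2.000e-04 -6.000e-04 -7.550e-02  9.247e-01 -2.696e-01 -8.980e-02
  8.000e-01]
[-1.0000e-04 -7.0000e-04 -2.1990e-01  1.6548e+00 -8.9560e-01 -8.7900e-02
  8.0000e-01]
```

```bash
python3 -m jog '[0,0,-0.08,0.92,-0.27,-0.09,0.8, 0,0,-0.08,0.92,-0.27,-0.09,0.8, 0,0,-0.08,0.92,-0.27,-0.09,0.8, 0,0,-0.08,0.92,-0.27,-0.09,0.8, 0,0,-0.08,0.92,-0.27,-0.09,0.8]'
python3 - <<'E'
from h import *
print(r.get_obs()["joints"].round(3))
print(row([.5,-.15,.34],fr(-10,0),.8)); print(row([.52,.03,.3],fr(10,0),.8))
E
```

```text
clock: 1.1
tcp_pos: [0.4741, -0.3328, 0.3408]
orientation: [-2.778, -1.462, -0.009]
contact_force: [0.5, -0.0, 0.4]
grip_width: 0.0683
[ 0.736  0.252 -0.28   1.634  0.066  1.264 -0.158]
[ 6.000e-04 -1.800e-03 -1.361e-01  8.267e-01 -4.108e-01  8.700e-03
  8.000e-01]
[ 9.0000e-04 -1.7000e-03 -2.4720e-01  1.6239e+00 -8.3820e-01  2.1320e-01
  8.0000e-01]
```

```bash
python3 -m jog '[0,0,-0.14,0.83,-0.41,0,0.8, 0,0,-0.14,0.83,-0.41,0,0.8, 0,0,-0.14,0.83,-0.41,0,0.8, 0,0,-0.14,0.83,-0.41,0,0.8, 0,0,-0.14,0.83,-0.41,0,0.8]'
python3 - <<'E'
from h import *
print(r.get_obs()["joints"].round(3))
print(row([.52,.03,.27],fr(12,0),.8))
E
```

```text
clock: 1.6
tcp_pos: [0.5015, -0.1422, 0.3421]
orientation: [-2.381, -2.045, -0.013]
contact_force: [0.2, -0.0, 0.6]
grip_width: 0.0684
[ 0.569  0.163 -0.46   1.75   0.068  1.243 -0.059]
[ 0.0015 -0.0022 -0.1149  0.8626 -0.0397  0.3668  0.8   ]
```

```bash
python3 -m jog '[0,0,-0.12,0.86,-0.04,0.37,0.8, 0,0,-0.12,0.86,-0.04,0.37,0.8, 0,0,-0.12,0.86,-0.04,0.37,0.8, 0,0,-0.12,0.86,-0.04,0.37,0.8, 0,0,-0.12,0.86,-0.04,0.37,0.8]'
cat >> h.py <<'E'
PL=np.array([.5397,.1722,0]);PY=13.7
def pick(back,z=.006,lean=35,off=-.0017):
    q=fr(PY,lean);u=fr(PY,0).apply([1,0,0]);return PL+off*u+[0,0,z]-back*q.apply([0,0,1]),q
E
python3 - <<'E'
from h import *
print(r.get_obs()["joints"].round(3))
for b in (.13,.08):print(pick(b)[0],row(*pick(b),.8))
E
```

```text
clock: 2.1
tcp_pos: [0.5183, 0.0354, 0.2673]
orientation: [-1.943, -2.462, -0.013]
contact_force: [-0.1, -0.2, -1.1]
grip_width: 0.0686
[ 0.348  0.241 -0.617  1.849  0.146  1.095 -0.088]
[0.55776245 0.09810487 0.11248977] [ 0.0015  0.1915 -0.0011  0.2518  0.2621  0.7774  0.8   ]
[0.55097021 0.12596775 0.07153216] [ 0.0015  0.1915 -0.0011  0.3933  0.2607  0.9835  0.8   ]
```

```bash
python3 -m jog '[0,0.19,0,0.25,0.26,0.78,0.8, 0,0.19,0,0.25,0.26,0.78,0.8, 0,0.19,0,0.25,0.26,0.78,0.8, 0,0.19,0,0.25,0.26,0.78,0.8, 0,0.19,0,0.25,0.26,0.78,0.8, 0,0.19,0,0.25,0.26,0.78,0.8]'
python3 - <<'E'
from h import *
print(r.get_obs()["joints"].round(3))
for b in (.08,.06,0):print(pick(b)[0],row(*pick(b),.8))
im=r.grab_frame("side");cv2.imwrite("pics/s1.png",cv2.resize(im[50:300,180:460,::-1],None,fx=2.4,fy=2.4,interpolation=2))
im=r.grab_frame("top");cv2.imwrite("pics/t1.png",cv2.resize(im[100:300,180:460,::-1],None,fx=2.8,fy=2.8,interpolation=2))
E
```

```text
clock: 2.7
tcp_pos: [0.5572, 0.0962, 0.1111]
orientation: [-1.626, -2.055, -0.509]
contact_force: [-0.0, 0.8, 0.4]
grip_width: 0.0688
[ 0.566  0.697 -0.727  1.819 -0.2    0.887  0.311]
[0.55097021 0.12596775 0.07153216] [ 0.0015  0.0016 -0.0017  0.0121  0.0037  0.2492  0.8   ]
[0.54825331 0.13711291 0.05514912] [ 0.0015  0.0016 -0.0017  0.0126  0.0033  0.3492  0.8   ]
[0.54010262 0.17054837 0.006     ] [ 0.0015  0.0016 -0.0017  0.0141  0.0019  0.6492  0.8   ]
```

View pics/s1.png

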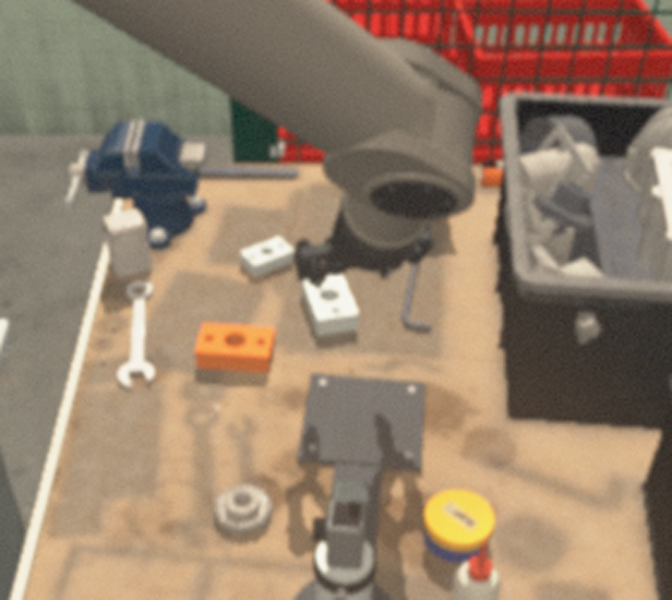

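View pics/t1.png

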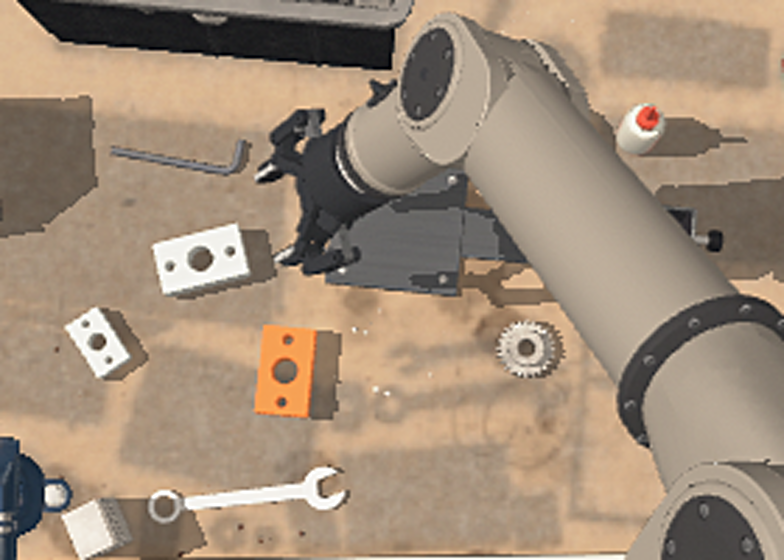

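Both fingers straddle the line of the plate (top crop: tips at about (265,177) and (283,260), plate at (200,258)). I'm moving in.

```bash
python3 -m jog '[0,0,0,0,0,0.15,0.8, 0,0,0,0,0,0.3,0.8, 0,0,0,0.01,0,0.45,0.8, 0,0,0,0.01,0,0.52,0.8, 0,0,0,0.01,0,0.57,0.8, 0,0,0,0.01,0,0.57,0.8]'
python3 - <<'E'
from h import *
print(r.get_obs()["joints"].round(3))
for b in (0,):print(pick(b)[0],row(*pick(b),.8))
E
```

```text
clock: 3.4
tcp_pos: [0.5439, 0.1635, 0.0235]
orientation: [-1.622, -2.069, -0.513]
contact_force: [-0.1, -0.2, 0.6]
grip_width: 0.0681
[ 0.441  0.814 -0.701  1.889 -0.175  0.659  0.281]
[0.54010262 0.17054837 0.006     ] [ 0.0027  0.0034  0.0015 -0.0174 -0.0113  0.0937  0.8   ]
```

```bash
python3 -m jog '[0,0,0,-0.01,-0.01,0.04,0.8, 0,0,0,-0.01,-0.01,0.07,0.8, 0,0,0,-0.015,-0.01,0.09,0.8, 0,0,0,-0.015,-0.01,0.09,0.8]'
python3 - <<'E'
from h import *
print(row(*pick(0),.8))
im=r.grab_frame("side");cv2.imwrite("pics/s2.png",cv2.resize(im[120:220,260:400,::-1],None,fx=5,fy=5,interpolation=2))
im=r.grab_frame("top");cv2.imwrite("pics/t2.png",cv2.resize(im[140:240,210:350,::-1],None,fx=5,fy=5,interpolation=2))
E
```

```text
clock: 3.8
tcp_pos: [0.5401, 0.1705, 0.0064]
orientation: [-1.622, -2.068, -0.512]
contact_force: [-0.3, 0.4, -0.0]
grip_width: 0.0685
[ 2.6e-03  3.3e-03  1.3e-03 -1.2e-03  1.0e-04  1.9e-03  8.0e-01]
```

View pics/s2.png

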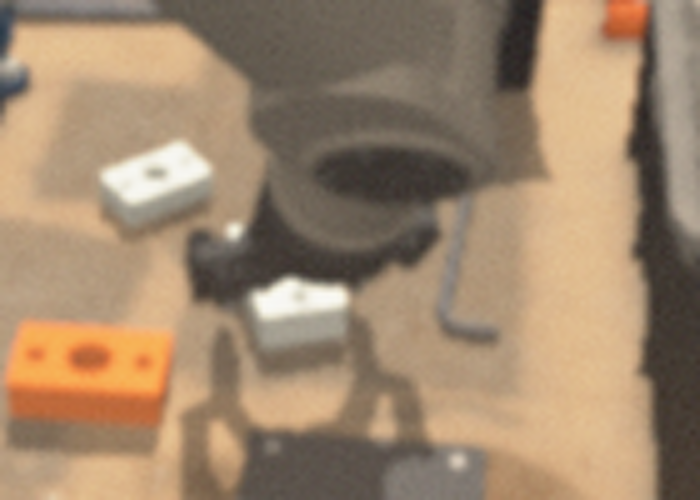

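View pics/t2.png

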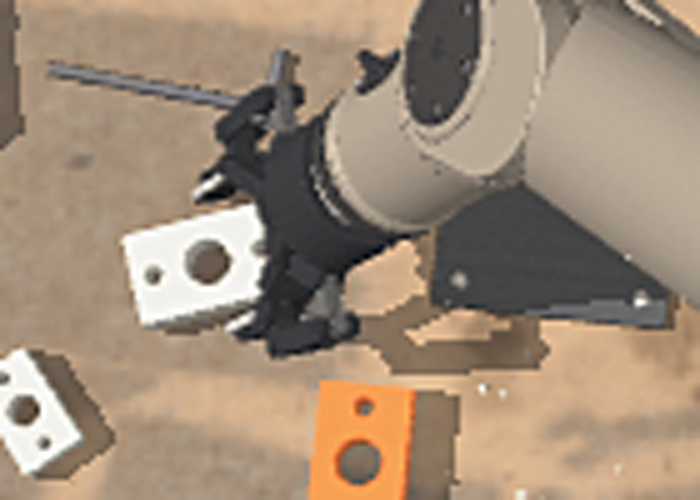

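The fingers are either side of the plate with the tips near its bore. I'm closing the gripper.

```bash
python3 -m jog '[0,0,0,0,0,0,0.5, 0,0,0,0,0,0,0.4, 0,0,0,0,0,0,0.3, 0,0,0,0,0,0,0.3, 0,0,0,0,0,0,0.3, 0,0,0,0,0,0,0.3]' 50
python3 - <<'E'
from h import *
p,q,o=tool();print(row(p+[0,0,.1],q,.3),o["joints"].round(3))
E
```

```text
clock: 4.5
tcp_pos: [0.5409, 0.1702, 0.0071]
orientation: [-1.623, -2.069, -0.514]
contact_force: [-0.9, -1.7, 5.3]
grip_width: 0.0489
[ 0.      0.      0.      0.2824  0.005  -0.4126  0.3   ] [ 0.427  0.839 -0.695  1.897 -0.17   0.623  0.281]
```

```bash
python3 -m jog '[0,0,0,0.06,0,-0.08,0.3, 0,0,0,0.15,0,-0.22,0.3, 0,0,0,0.34,0,-0.5,0.3, 0,0,0,0.34,0,-0.5,0.3, 0,0,0,0.34,0,-0.5,0.3]'
python3 - <<'E'
from h import *
p,q,o=tool();print(o["joints"].round(3))
im=r.grab_frame("side");cv2.imwrite("pics/s3.png",cv2.resize(im[80:240,240:440,::-1],None,fx=3.5,fy=3.5,interpolation=2))
im=r.grab_frame("top");cv2.imwrite("pics/t3.png",cv2.resize(im[130:250,200:360,::-1],None,fx=4.5,fy=4.5,interpolation=2))
# place plan
yaw=-6.8
pl=np.array([.574,-.018,0]);
for yaw in(-6.8,13.7): print(row(pl+[0,0,.2],fr(yaw,-55),.3))
E
```

```text
clock: 5.0
tcp_pos: [0.5411, 0.1699, 0.13]
orientation: [-1.623, -2.073, -0.517]
contact_force: [1.3, -0.3, -3.2]
grip_width: 0.0486
[ 0.48   0.644 -0.765  1.87  -0.235  0.813  0.227]
[ 0.0255 -0.4911  0.123  -0.5773 -0.0465 -0.839   0.3   ]
[ 0.0029 -0.4963 -0.0011 -0.5773 -0.0465 -0.839   0.3   ]
```

View pics/s3.png

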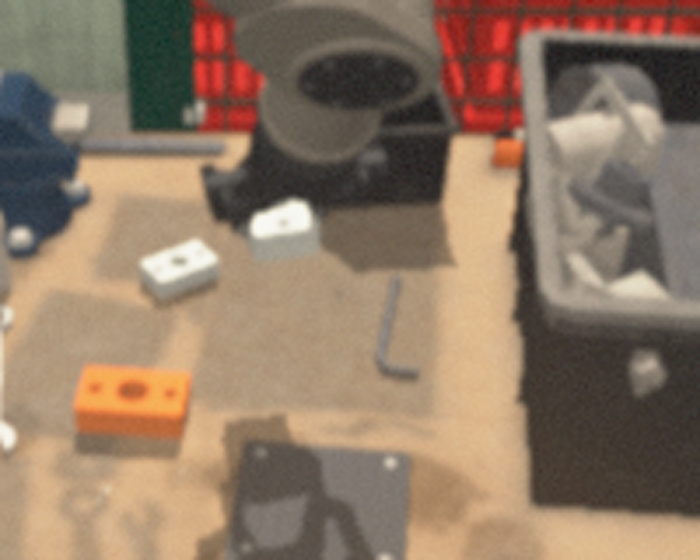

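View pics/t3.png

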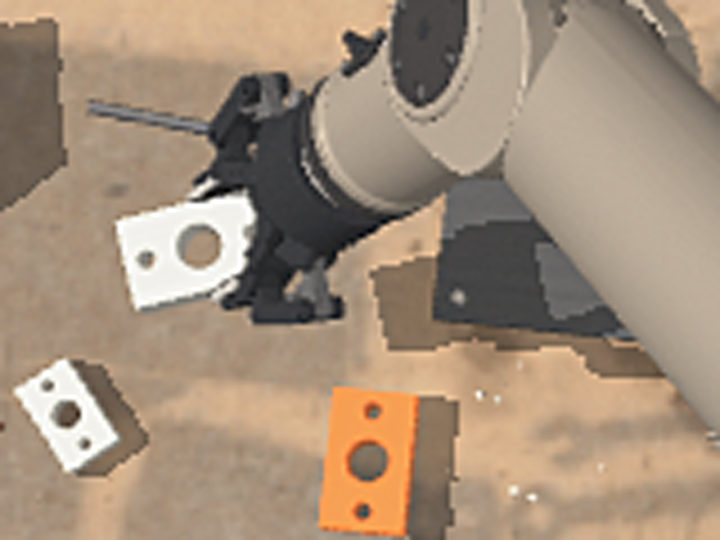

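Run:
```python
from h import *
print(row([.55,.1,.22],fr(10,0),.3));
```

```text
[-0.0033 -0.1908  0.0203 -0.0241 -0.0235 -0.582   0.3   ]
```

```bash
python3 -m jog '[0,-0.04,0,-0.01,0,-0.2,0.3, 0,-0.08,0.01,-0.02,-0.02,-0.4,0.3, 0,-0.12,0.02,-0.02,-0.02,-0.58,0.3, 0,-0.16,0.02,-0.02,-0.02,-0.58,0.3, 0,-0.19,0.02,-0.02,-0.02,-0.58,0.3]'
python3 - <<'E'
from h import *
p,q,o=tool();print(o["joints"].round(3))
print(row([.56,.06,.22],fr(8,-30),.3));
E
```

```text
clock: 5.6
tcp_pos: [0.5505, 0.101, 0.2197]
orientation: [-2.012, -2.407, 0.013]
contact_force: [-0.7, -0.3, -2.7]
grip_width: 0.0487
[ 0.135  0.355 -0.534  1.812  0.207  1.04  -0.301]
[ 0.0004 -0.1659  0.0128 -0.2103  0.0102 -0.0012  0.3   ]
```

```bash
python3 -m jog '[0,-0.04,0,-0.05,0,0,0.3, 0,-0.08,0.01,-0.1,0,0,0.3, 0,-0.12,0.01,-0.15,0.01,0,0.3, 0,-0.16,0.01,-0.21,0.01,0,0.3, 0,-0.165,0.01,-0.21,0.01,0,0.3]'
python3 - <<'E'
from h import *
p,q,o=tool();print(o["joints"].round(3))
print(row([.57,.02,.18],fr(0,-55),.3));
E
```

```text
clock: 6.1
tcp_pos: [0.558, 0.0618, 0.2158]
orientation: [1.761, 2.059, -0.48]
contact_force: [-1.2, 0.6, -3.5]
grip_width: 0.0488
[-0.186  0.417 -0.405  1.824  0.665  1.262 -0.739]
[ 0.0313 -0.1387  0.0381 -0.0974  0.0289  0.2626  0.3   ]
```

```bash
python3 -m jog '[0.01,-0.04,0.01,-0.03,0.01,0.06,0.3, 0.02,-0.08,0.02,-0.05,0.02,0.12,0.3, 0.03,-0.12,0.03,-0.08,0.03,0.2,0.3, 0.03,-0.14,0.04,-0.1,0.03,0.26,0.3, 0.03,-0.14,0.04,-0.1,0.03,0.26,0.3]'
cat >> h.py <<'E'
RP=R.from_rotvec([-1.623,-2.069,-.514]);CT=RP.inv().apply(PL+[0,0,.0125]-np.array([.5409,.1702,.0071]))
RPp=fr(PY,0)  # plate-aligned frame at pick: x=u(long), y=plate x, z=down
PAD=np.array([.574,-.018,.008])
def place(h,yaw=-6.8,xy=PAD[:2]):
    # plate orientation at pick in tool frame; rotate pick tool by -90 about the jaw axis, plus yaw
    q=fr(yaw,-90)*(fr(PY,0).inv()*RP)
    return np.r_[xy,.008+.042+h]-q.apply(CT),q
E
python3 - <<'E'
from h import *
p,q,o=tool();print(o["joints"].round(3),CT)
for y in(-6.8,5):print(place(.07,y)[0],row(*place(.07,y),.3))
im=r.grab_frame("side");cv2.imwrite("pics/s4.png",cv2.resize(im[60:320,200:460,::-1],None,fx=2.3,fy=2.3,interpolation=2))
im=r.grab_frame("top");cv2.imwrite("pics/t4.png",cv2.resize(im[100:260,200:440,::-1],None,fx=3.3,fy=3.3,interpolation=2))
E
```

```text
clock: 6.6
tcp_pos: [0.5685, 0.0189, 0.1762]
orientation: [1.642, 1.639, -0.862]
contact_force: [-0.4, 0.3, -2.6]
grip_width: 0.049
[-0.375  0.66  -0.263  1.769  0.873  1.536 -1.058] [ 0.00489    -0.0006392  -0.00320614]
[ 0.57404793 -0.02344397  0.1222273 ] [ 0.027  -0.0019  0.02    0.1011  0.0289  0.3278  0.3   ]
[ 0.57516019 -0.02331912  0.1222273 ] [-0.0269 -0.0019 -0.0172  0.1015  0.0345  0.3273  0.3   ]
```

View pics/s4.png

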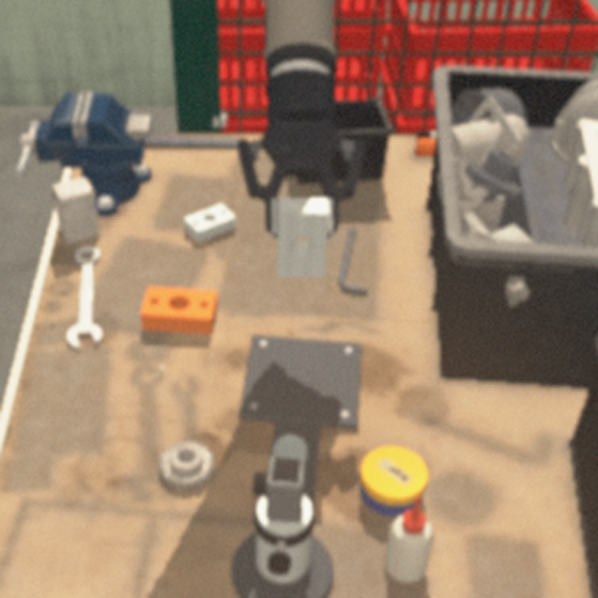

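View pics/t4.png

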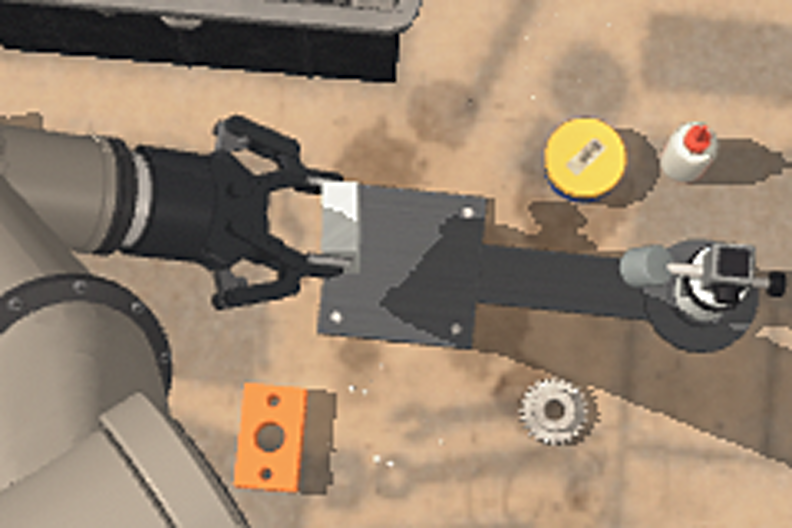

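The plate now hangs upright between the fingers (side crop about (302,238), top crop (340,225)), and the wrist leans left, clear of everything. I'm moving it over the pad's centre.

```bash
python3 -m jog '[0.01,0,0.01,0.03,0.01,0.1,0.3, 0.02,0,0.02,0.06,0.02,0.2,0.3, 0.027,-0.002,0.02,0.1,0.03,0.33,0.3, 0.027,-0.002,0.02,0.1,0.03,0.33,0.3, 0.027,-0.002,0.02,0.1,0.03,0.33,0.3]'
python3 - <<'E'
from h import *
p,q,o=tool();print(o["joints"].round(3))
for h in(.07,.02,.005,0):print(place(h)[0],row(*place(h),.3))
# true plate axis tilt now
u=(q*(RPp.inv()*RP).inv()).apply([1,0,0]);print("long axis",u)
E
```

```text
clock: 7.2
tcp_pos: [0.5757, -0.0249, 0.1249]
orientation: [1.743, 1.554, -0.91]
contact_force: [0.0, -0.6, -2.7]
grip_width: 0.0489
[-0.319  0.748 -0.221  1.747  0.869  1.488 -1.118]
[ 0.57404793 -0.02344397  0.1222273 ] [-0.     -0.0011 -0.0017  0.0146 -0.0089  0.0026  0.3   ]
[ 0.57404793 -0.02344397  0.0722273 ] [-0.     -0.0011 -0.0017  0.2204 -0.0104  0.1444  0.3   ]
[ 0.57404793 -0.02344397  0.0572273 ] [-0.     -0.0011 -0.0017  0.2822 -0.0109  0.187   0.3   ]
[ 0.57404793 -0.02344397  0.0522273 ] [-0.     -0.0011 -0.0017  0.3028 -0.0111  0.2012  0.3   ]
long axis [ 0.00475172  0.00291933 -0.99998445]
```

```bash
python3 -m jog '[0,0,-0.002,0.08,0,0.05,0.3, 0,0,-0.002,0.16,-0.01,0.1,0.3, 0,0,-0.002,0.22,-0.01,0.145,0.3, 0,0,-0.002,0.26,-0.01,0.172,0.3, 0,0,-0.002,0.28,-0.01,0.187,0.3, 0,0,-0.002,0.28,-0.01,0.187,0.3]'
python3 - <<'E'
from h import *
p,q,o=tool();print(o["joints"].round(3),o["contact_force"])
for h in(.002,0,-.002):print(row(*place(h),.3))
im=r.grab_frame("side");cv2.imwrite("pics/s5.png",cv2.resize(im[150:290,270:410,::-1],None,fx=4,fy=4,interpolation=2))
E
```

```text
clock: 7.8
tcp_pos: [0.5739, -0.0237, 0.0568]
orientation: [1.739, 1.561, -0.914]
contact_force: [-0.5, 0.2, -2.6]
grip_width: 0.049
[-0.328  0.852 -0.213  1.747  0.895  1.424 -1.191] [-0.47041115  0.22264843 -2.60239275]
[-1.00e-04 -9.00e-04  6.00e-04  1.16e-02  5.00e-04  6.20e-03  3.00e-01]
[-1.00e-04 -9.00e-04  6.00e-04  1.98e-02  5.00e-04  1.19e-02  3.00e-01]
[-1.00e-04 -9.00e-04  6.00e-04  2.81e-02  5.00e-04  1.76e-02  3.00e-01]
```

View pics/s5.png

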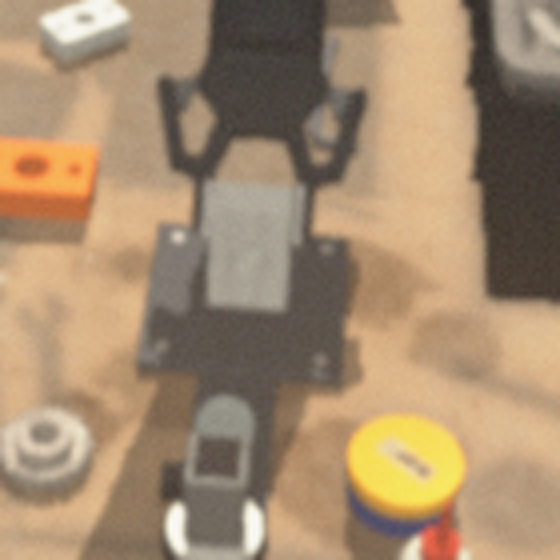

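The plate is upright just above the pad (crop about (252,250)). I'm lowering it in small steps and watching the force.

```bash
python3 -m jog '[0,0,0,0.008,0,0.005,0.3, 0,0,0,0.014,0,0.008,0.3, 0,0,0,0.018,0,0.011,0.3, 0,0,0,0.018,0,0.011,0.3]'
```

```text
clock: 8.25
tcp_pos: [0.5745, -0.0232, 0.054]
orientation: [1.739, 1.56, -0.913]
contact_force: [0.6, 1.3, 2.0]
grip_width: 0.0491
```

Contact: vertical force went from -2.6 to +2.0 N. Releasing now.

```bash
python3 -m jog '[0,0,0,0,0,0,0.6, 0,0,0,0,0,0,0.65, 0,0,0,0,0,0,0.7, 0,0,0,0,0,0,0.8, 0,0,0,0,0,0,0.85, 0,0,0,0,0,0,0.85]'
python3 - <<'E'
from h import *
p,q,o=tool();print(o["joints"].round(3),o["contact_force"])
im=r.grab_frame("side");cv2.imwrite("pics/s6.png",cv2.resize(im[150:290,270:410,::-1],None,fx=4,fy=4,interpolation=2))
im=r.grab_frame("top");cv2.imwrite("pics/t6.png",cv2.resize(im[130:230,220:380,::-1],None,fx=4,fy=4,interpolation=2))
E
```

```text
clock: 8.85
tcp_pos: [0.5745, -0.0233, 0.054]
orientation: [1.739, 1.56, -0.913]
contact_force: [1.0, 0.6, -0.4]
grip_width: 0.0726
[-0.329  0.857 -0.212  1.746  0.897  1.422 -1.195] [ 0.98429581  0.62869956 -0.38356912]
```

View pics/s6.png

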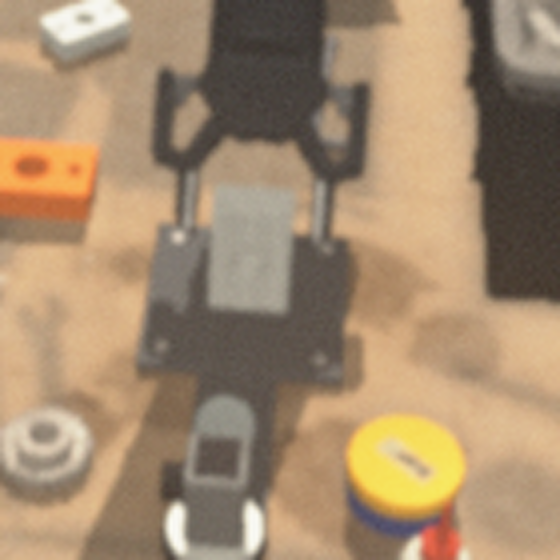

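View pics/t6.png

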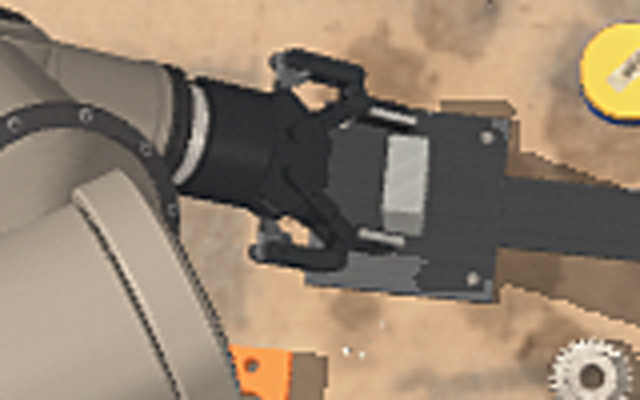

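The plate stands free with a gap on both sides (top crop about (405,180)). I'm backing straight out along the tool axis.

```bash
python3 -m jog '[0,0,0,0,0,-0.06,0.85, 0,0,0,0,0,-0.15,0.85, 0,0,0,0,0,-0.3,0.85, 0,0,0,0,0,-0.5,0.85, 0,0,0,0,0,-0.6,0.85, 0,0,0,0,0,-0.6,0.85]'
python3 - <<'E'
from h import *
p,q,o=tool();print(o["joints"].round(3),o["contact_force"])
print(row([.56,.10,.28],fr(-3,-30),.85))
im=r.grab_frame("side");cv2.imwrite("pics/s7.png",cv2.resize(im[110:310,230:430,::-1],None,fx=3,fy=3,interpolation=2))
E
```

```text
clock: 9.55
tcp_pos: [0.5861, 0.0808, 0.1238]
orientation: [1.739, 1.566, -0.903]
contact_force: [0.3, -0.6, -0.4]
grip_width: 0.0726
[-0.432  0.814 -0.258  1.603  0.8    1.602 -1.14 ] [ 0.28891955 -0.59347756 -0.4029409 ]
[-0.0097  0.1396 -0.0128 -0.5944 -0.1358 -0.5141  0.85  ]
```

View pics/s7.png

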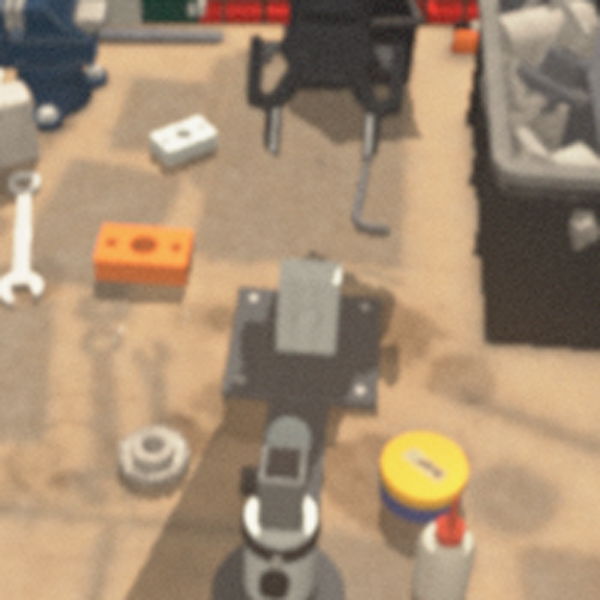

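The plate stands on the pad by itself (crop (308,305)). Next I raise the arm, straighten the wrist and go to the lamp.

```bash
python3 -m jog '[0,0,0,-0.2,-0.05,-0.17,0.85, 0,0.03,0,-0.4,-0.1,-0.34,0.85, -0.01,0.07,-0.01,-0.6,-0.14,-0.51,0.85, -0.01,0.11,-0.01,-0.6,-0.14,-0.51,0.85, -0.01,0.14,-0.01,-0.6,-0.14,-0.51,0.85, -0.01,0.14,-0.01,-0.6,-0.14,-0.51,0.85]'
python3 - <<'E'
from h import *
p,q,o=tool();print(o["joints"].round(3),o["contact_force"])
print(row([.55,-.04,.30],fr(-5,0),.85))
E
```

```text
clock: 10.2
tcp_pos: [0.5593, 0.0924, 0.2819]
orientation: [1.995, 1.861, -0.527]
contact_force: [0.4, -0.4, 1.0]
grip_width: 0.0726
[-0.237  0.414 -0.383  1.659  0.559  1.473 -0.849] [ 0.3659938  -0.44014999  0.96820945]
[ 0.0047  0.1672  0.0055 -0.6194 -0.0012  0.2543  0.85  ]
```

```bash
python3 -m jog '[0,0.04,0,-0.15,0,0.06,0.85, 0,0.08,0,-0.3,0,0.12,0.85, 0,0.12,0,-0.45,0,0.19,0.85, 0,0.167,0,-0.62,0,0.25,0.85, 0,0.167,0,-0.62,0,0.25,0.85, 0,0.167,0,-0.62,0,0.25,0.85]'
python3 - <<'E'
from h import *
p,q,o=tool();print(o["joints"].round(3),o["contact_force"])
print(row([.5444,-.23,.30],fr(-6.8,0),.85))
E
```

```text
clock: 10.8
tcp_pos: [0.5489, -0.0438, 0.2988]
orientation: [2.299, 2.134, 0.002]
contact_force: [0.7, 2.1, 0.6]
grip_width: 0.0726
[ 0.276  0.236 -0.37   1.755  0.096  1.164 -0.197] [0.68252603 2.08097444 0.60738122]
[ 1.400e-03  8.000e-04  1.410e-02 -9.303e-01  4.710e-02 -3.300e-03
  8.500e-01]
```

```bash
python3 -m jog '[0,0,0.01,-0.25,0.01,0,1, 0,0,0.01,-0.5,0.03,0,1, 0,0,0.014,-0.75,0.04,0,1, 0,0,0.014,-0.93,0.05,0,1, 0,0,0.014,-0.93,0.05,0,1, 0,0,0.014,-0.93,0.05,0,1]'
cat >> h.py <<'E'
ax=np.array([np.cos(np.radians(-6.8)),np.sin(np.radians(-6.8)),0])
def lamp(z,MAST=np.array([.5444,-.2662,0]),dx=-.001): return MAST+dx*ax+[0,0,z],fr(-6.8,0)
E
python3 - <<'E'
from h import *
p,q,o=tool();print(o["joints"].round(3),o["contact_force"])
for z in(.2,.115):print(row(*lamp(z),1))
im=r.grab_frame("side");cv2.imwrite("pics/s8.png",cv2.resize(im[180:340,250:410,::-1],None,fx=3.7,fy=3.7,interpolation=2))
im=r.grab_frame("top");cv2.imwrite("pics/t8.png",cv2.resize(im[100:260,240:460,::-1],None,fx=3.4,fy=3.4,interpolation=2))
E
```

```text
clock: 11.4
tcp_pos: [0.545, -0.2281, 0.2973]
orientation: [2.346, 2.087, -0.002]
contact_force: [-0.4, 0.8, 0.1]
grip_width: 0.0852
[ 0.495  0.298 -0.257  1.67   0.083  1.184  0.1  ] [-0.38509985  0.76444932  0.1472502 ]
[-0.000e+00  5.000e-04  6.000e-04 -1.886e-01  1.410e-02  4.868e-01
  1.000e+00]
[-0.000e+00  5.000e-04  6.000e-04 -1.878e-01  1.410e-02  9.118e-01
  1.000e+00]
```

View pics/s8.png

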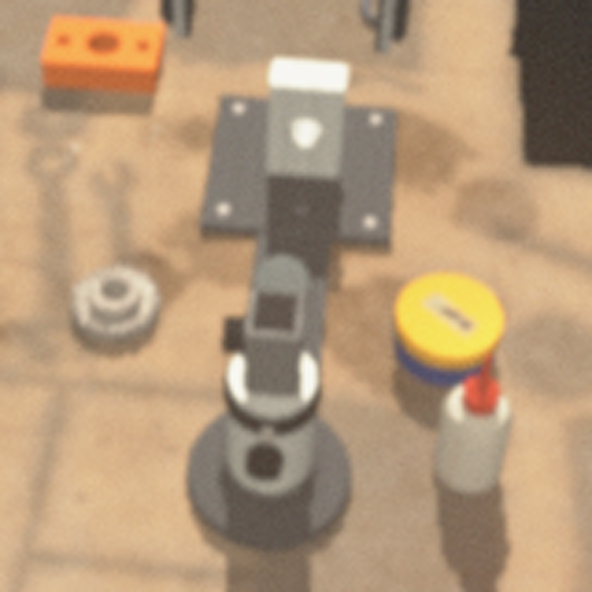

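View pics/t8.png

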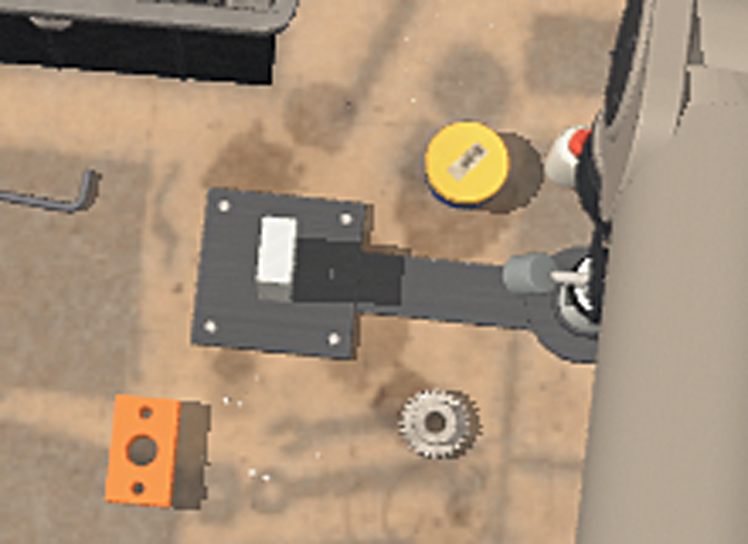

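The plate stands squarely near the pad's middle (top crop (277,255)), and the fingers are above the lamp. I'm descending over the head.

```bash
python3 -m jog '[0,0,0,-0.1,0.01,0.15,1, 0,0,0,-0.19,0.014,0.3,1, 0,0,0,-0.19,0.014,0.48,1, 0,0,0,-0.19,0.014,0.5,1, 0,0,0,-0.19,0.014,0.5,1]'
python3 - <<'E'
from h import *
p,q,o=tool();print(o["joints"].round(3),o["contact_force"])
for z in(.11,):print(row(*lamp(z),1))
im=r.grab_frame("side");cv2.imwrite("pics/s9.png",cv2.resize(im[180:340,250:410,::-1],None,fx=3.7,fy=3.7,interpolation=2))
for s in(1,-1): print(proj("side",p+s*.0426*q.apply([0,1,0])))
E
```

```text
clock: 12.0
tcp_pos: [0.5445, -0.2622, 0.1977]
orientation: [-2.34, -2.096, 0.0]
contact_force: [0.4, 0.0, 0.2]
grip_width: 0.0854
[ 0.528  0.407 -0.238  1.752  0.111  0.996  0.139] [0.36205335 0.02182939 0.18102962]
[-2.000e-04 -0.000e+00  2.700e-03 -1.970e-02 -3.000e-03  4.385e-01
  1.000e+00]
[347.58313127 249.02710765]
[301.31820976 245.24789479]
```

View pics/s9.png

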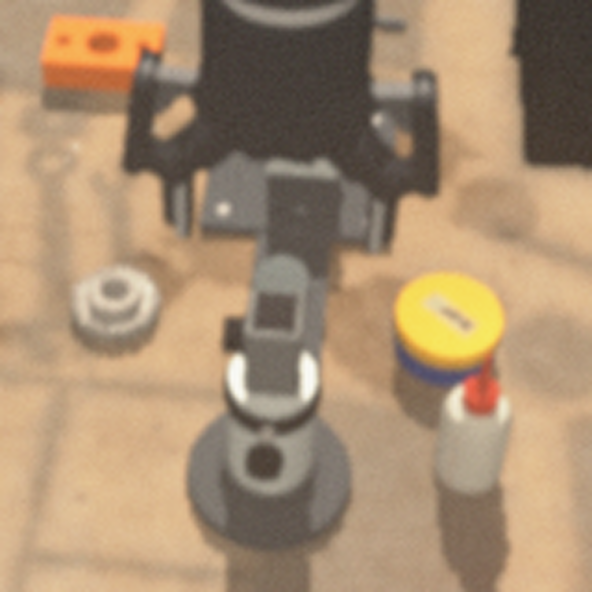

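```bash
python3 -m jog '[0,0,0,-0.02,0,0.1,1, 0,0,0,-0.02,0,0.2,1, 0,0,0,-0.02,0,0.3,1, 0,0,0,-0.02,-0.003,0.38,1, 0,0,0,-0.02,-0.003,0.44,1, 0,0,0,-0.02,-0.003,0.44,1]'
python3 - <<'E'
from h import *
p,q,o=tool();print(o["joints"].round(3),o["contact_force"])
for z in(.11,):print(row(*lamp(z),1))
im=r.grab_frame("side");cv2.imwrite("pics/s10.png",cv2.resize(im[220:320,270:390,::-1],None,fx=5,fy=5,interpolation=2))
E
```

```text
clock: 12.65
tcp_pos: [0.5449, -0.2662, 0.1113]
orientation: [2.338, 2.095, 0.002]
contact_force: [-0.4, -0.4, 0.2]
grip_width: 0.0855
[ 0.52   0.509 -0.223  1.817  0.147  0.829  0.116] [-0.36232786 -0.44326725  0.19591632]
[ 7.0e-04  2.0e-04  2.9e-03 -2.0e-04 -7.5e-03  6.4e-03  1.0e+00]
```

View pics/s10.png

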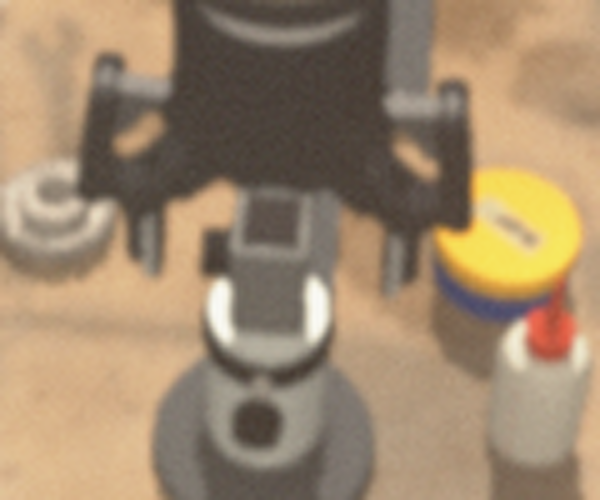

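Run:
```python
from h import *
p,q,o=tool()
f=lambda P:(proj("side",P)-[270,220]+.5)*5-.5
for s in(1,-1): print("tip",f(p+s*.043*q.apply([0,1,0])+[0,0,.013]))
M=lamp(0,dx=0)[0]
print("head top",f(M+[0,0,.156]),"button",f(M-.027*ax+[0,0,.132]))
```

```text
tip [381.8789715  277.73778947]
tip [161.97402371 259.37480771]
head top [271.14050093 217.78565822] button [200.4399597 250.4207798]
```

The measured head and button match the projection (button predicted at (200,250), seen with its edge at about (205,250)). Closing on the head.

```bash
python3 -m jog '[0,0,0,0,-0.005,0.005,0.7, 0,0,0,0,-0.005,0.005,0.5, 0,0,0,0,-0.005,0.005,0.4, 0,0,0,0,-0.005,0.005,0.3, 0,0,0,0,-0.005,0.005,0.25, 0,0,0,0,-0.005,0.005,0.25, 0,0,0,0,-0.005,0.005,0.25, 0,0,0,0,-0.005,0.005,0.25]' 60
python3 - <<'E'
from h import *
p,q,o=tool();print(o["contact_force"],o["moment"],o["grip_width"])
im=r.grab_frame("side");cv2.imwrite("pics/s11.png",cv2.resize(im[220:320,270:390,::-1],None,fx=5,fy=5,interpolation=2))
E
```

```text
clock: 13.5
tcp_pos: [0.5437, -0.2666, 0.1116]
orientation: [2.339, 2.094, 0.001]
contact_force: [-4.2, 0.7, 5.1]
grip_width: 0.0303
[-4.17371154  0.68691729  5.1489828 ] [ 0.17769758  1.05376505 -0.09418134] 0.030329594188007784
```

View pics/s11.png

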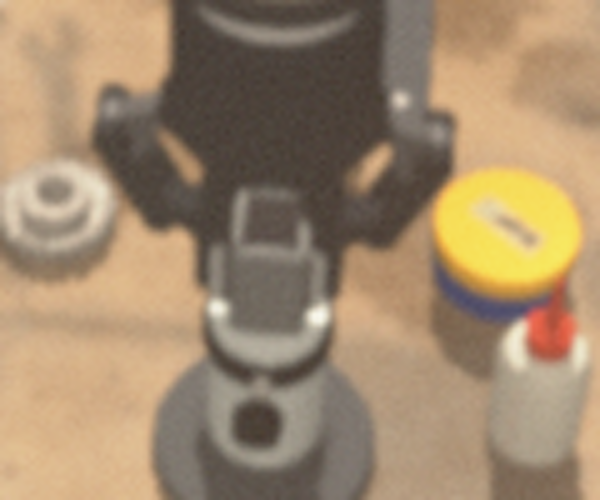

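The button is squeezed in: opening 30.3 mm, and the pads straddle the head at crop (270,250). I'm starting the pull gently.

```bash
python3 -m jog '[0,0,0,0,0,-0.02,0.25, 0,0,0,0,0,-0.05,0.25, 0,0,0,0,0,-0.08,0.25, 0,0,0,0,0,-0.11,0.25, 0,0,0,0,0,-0.125,0.25, 0,0,0,0,0,-0.125,0.25]'
python3 - <<'E'
from h import *
im=r.grab_frame("side");cv2.imwrite("pics/s12.png",cv2.resize(im[200:320,270:390,::-1],None,fx=5,fy=5,interpolation=2))
E
```

```text
clock: 14.15
tcp_pos: [0.5436, -0.2666, 0.1371]
orientation: [2.339, 2.094, 0.001]
contact_force: [0.4, -0.4, -2.9]
grip_width: 0.0301
```

View pics/s12.png

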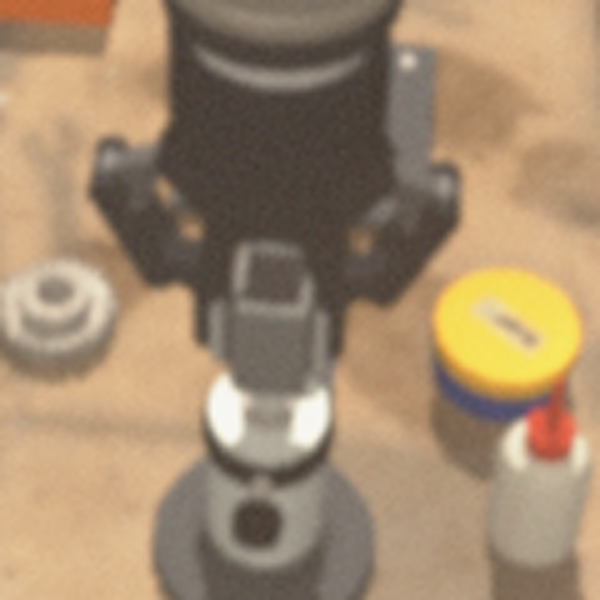

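The head has risen with the fingers and the tube shows below it (crop (270,345)). I'm carrying on through the first stop.

```bash
python3 -m jog '[0,0,0,0,0,-0.04,0.25, 0,0,0,0,0,-0.08,0.25, 0,0,0,0,0,-0.12,0.25, 0,0,0,0,0,-0.16,0.25, 0,0,0,0,0,-0.2,0.25, 0,0,0,0,0,-0.24,0.25, 0,0,0,0,0,-0.28,0.25, 0,0,0,0,0,-0.32,0.25, 0,0,0,0,0,-0.36,0.25, 0,0,0,0,0,-0.4,0.25, 0,0,0,0,0,-0.43,0.25]'
python3 - <<'E'
from h import *
print(row(*lamp(.2316),.25))
im=r.grab_frame("side");cv2.imwrite("pics/s13.png",cv2.resize(im[180:320,270:390,::-1],None,fx=4.2,fy=4.2,interpolation=2))
E
```

```text
clock: 15.3
tcp_pos: [0.5433, -0.2665, 0.2234]
orientation: [2.339, 2.094, 0.001]
contact_force: [4.7, -2.0, -11.7]
grip_width: 0.0303
[ 7.0e-04  4.0e-04  2.6e-03  2.0e-03  2.0e-04 -4.1e-02  2.5e-01]
```

View pics/s13.png

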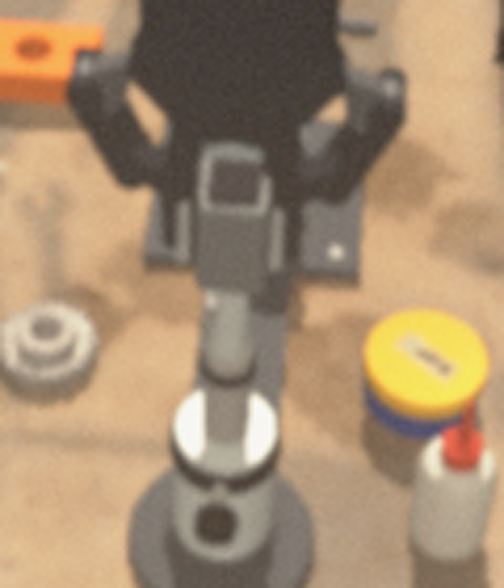

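```bash
python3 -m jog '[0,0,0,0,0,-0.015,0.25, 0,0,0,0,0,-0.03,0.25, 0,0,0,0,0,-0.038,0.25, 0,0,0,0,0,-0.045,0.25, 0,0,0,0,0,-0.045,0.25]'
python3 - <<'E'
from h import *
im=r.grab_frame("side");cv2.imwrite("pics/s14.png",cv2.resize(im[180:320,270:390,::-1],None,fx=4.2,fy=4.2,interpolation=2))
E
```

```text
clock: 15.85
tcp_pos: [0.5432, -0.2665, 0.2321]
orientation: [2.339, 2.094, 0.001]
contact_force: [6.7, -3.5, -17.2]
grip_width: 0.0302
```

View pics/s14.png

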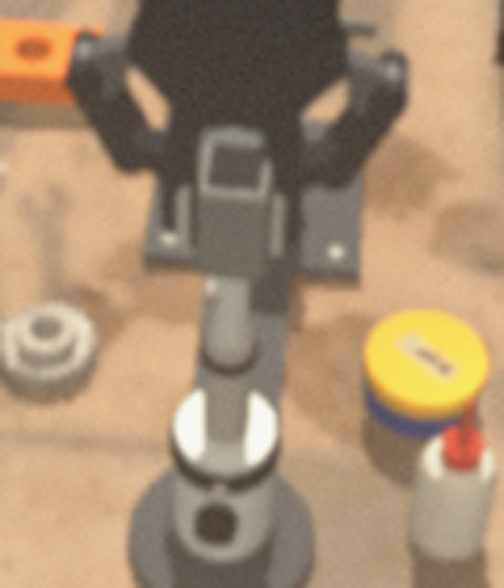

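```bash
python3 -m jog '[0,0,0,0,0,-0.006,0.25, 0,0,0,0,0,-0.01,0.25, 0,0,0,0,0,-0.01,0.25]' 70
```

```text
clock: 16.2
tcp_pos: [0.5432, -0.2664, 0.2322]
orientation: [2.34, 2.095, 0.001]
contact_force: [7.4, -3.9, -21.2]
grip_width: 0.03
```

Force rises (17 to 21 N) with almost no travel: that is the hard stop, with the head up 120 mm. Final check.

```bash
python3 -m jog '[0,0,0,0,0,-0.008,0.25, 0,0,0,0,0,-0.008,0.25, 0,0,0,0,0,-0.008,0.25, 0,0,0,0,0,-0.008,0.25, 0,0,0,0,0,-0.008,0.25]'
python3 - <<'E'
from h import *
im=r.grab_frame("side");cv2.imwrite("pics/s15.png",cv2.resize(im[100:340,210:450,::-1],None,fx=2.5,fy=2.5,interpolation=2))
im=r.grab_frame("top");cv2.imwrite("pics/t15.png",im[:,:,::-1]);o=r.get_obs();print(o["contact_force"],o["tcp_pos"])
E
```

```text
clock: 16.7
tcp_pos: [0.5433, -0.2665, 0.2322]
orientation: [2.34, 2.095, 0.0]
contact_force: [7.2, -3.7, -20.3]
grip_width: 0.0303
[  7.11464919  -3.11115289 -20.920218  ] [ 0.54326686 -0.2664313   0.23217507]
```

View pics/s15.png

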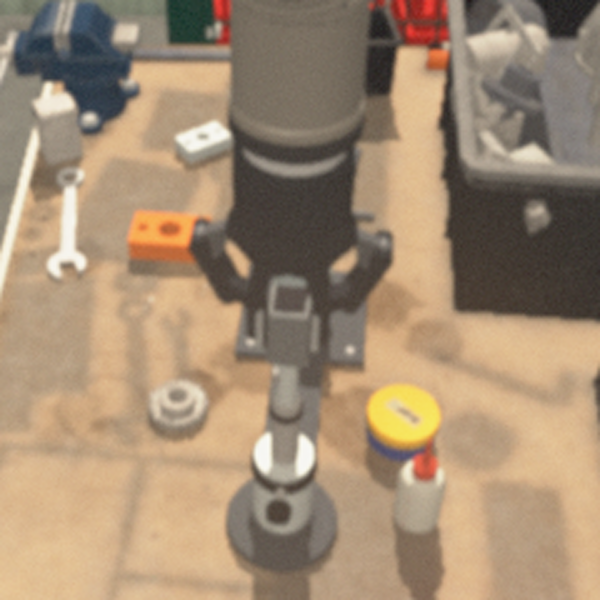

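View pics/t15.png

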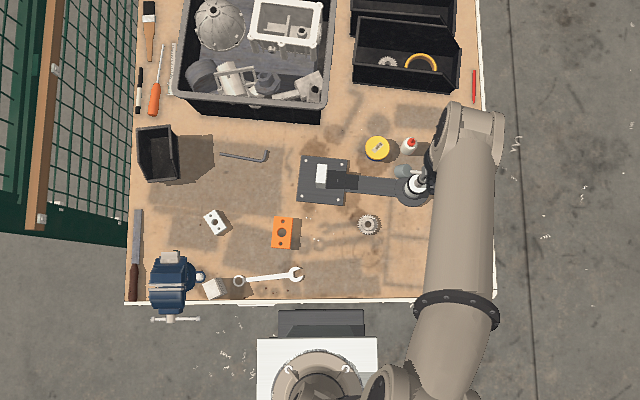

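The plate still stands mid-pad (top (321,177)). Tin (377,148), bottle (408,146) and gear (368,225) have not moved, and the mast is fully out with both tubes showing (side crop (285,420)). Handing in.

```bash
python3 -c "
from bench import r
print(r.hand_in()); print(r.get_obs()['contact_force'], r.get_obs()['tcp_pos'])"
```

```text
the job is handed in; nothing more can be done
None
the job is handed in; nothing more can be done
```

I stood the cover plate up and released it, pulled the lamp to its second stop, and handed the job in at about 16.8 s while still holding it there.

- **Plate:** I gripped the larger white plate across its 50 mm width, turned it 90°, and set it on its short end near the middle of the pad. The last top picture shows it still standing there.
- **Lamp:** I squeezed the head with the button fully in (opening read about 30 mm) and pulled straight up. The fingers rose 120.6 mm. The pull force then climbed from 17 to 21 N with almost no further movement, which is the hard second stop.
- **At hand-in:** the arm held at that height with a steady upward pull of about 20 N and a 70 N grip.
- **Other items:** in the last pictures the bottle, tin and gear are where they started.

No check failed. A side force of about 8 N from the mast remained on the gripper at the end. The state could not be read after hand-in.

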